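Shut the pit-table tool chest for the drive home

ROBOT

A 6-joint arm with a two-finger parallel gripper is mounted at the origin on the work surface. World frame = base frame: x ahead of the robot, y to its left, z up, the work surface at z = 0. Lengths are in m, angles in degrees, forces in N, time in s.
With the tool pointing down it reaches from about 0.375 to 0.9 m from the base axis. Payload 3.1 kg.
Tool frame: the origin (TCP) lies at the very end of the fingers, on their centre line; the grasp point (between the pads) lies 19 mm behind it; z points along the fingers, y is the direction in which the jaws open and shut (so a half turn about z gives the same grasp; the last joint's range is limited). The gripper opens to 85 mm and grips with 20 to 120 N. Pads are 22 mm wide; open, the fingers measure 114 mm over their backs; the gripper's body (76 mm by 85 mm) begins 54 mm behind the grasp point. The pads swing forward as they close: fully open they stand 13 mm farther back than shut.
Start: joints at [-86.316, 30.224, 82.088, -0, 67.689, -10.227], TCP at [0.15, -0.607, 0.231] pointing down, gripper open.
Joint ranges: [-176.69, 176.69], [-43.24, 126.21], [12.49, 139.97], [-82, 262], [0, 151.66], [-163.58, 163.58]. Speed limits (degrees/s): [159.86, 159.86, 180, 180, 180, 180].

INTERFACE

Orientations are given as [roll, pitch, yaw] about the fixed x, y, z axes, in that order (R = Rz(yaw) Ry(pitch) Rx(roll)).
In Python, from plant import * gives the robot as it stands.
- The arm moves only by the tool play_rows, never from a script. Its argument "rows" is a list of rows, each a list of 7 numbers: the closure, from 0 (fully open) to 1 (shut), then the shift along the tool's x, y, z in m, then the turn, a rotation vector about the tool's x, y, z in rad. In form: [[grip, dx, dy, dz, rx, ry, rz], ...]. A call has 1 to 20 rows; each row shifts and turns the commanded pose from where the row before left it, along the tool's axes as they then stand; what a row does not reach is not made up. A row lasts 1/8 s, in which the tool goes at most 62.5 mm and 10.7 degrees, less where a joint would pass 70% of its speed; a pose out of reach is approached as far as the arm can. A call with a gripper value outside its range is refused whole. The fingers move at their own pace and stop on an object; "newtons" is the grip in N (left out, the last holds). Time passes only in rows, so rows that do not move let the fingers close. It gives the time, the measured TCP pose, the force and the opening at its end, in the units of the state.
- read_state(): the state, without advancing time (a new reading comes with each control period).
- snapshot(name): name is "side" or "top" or "wrist"; returns the picture (420x560x3 uint8, blue, green, red); there is no depth.
- calibration(name): a dict with "fovy" (degrees; the focal length in pixels is half the picture's height over the tangent of half this angle, whatever the lens; pixels are square), "cx", "cy" (the principal point, pixels), "cam_to_world" (4x4, takes a point from camera to world coordinates); the wrist camera has in their place "mount" (4x4, takes a point from camera to tool coordinates, whose origin is the TCP and whose axes are the flange's). Camera axes: x right, y up, looking along -z (the intrinsics and any distortion apply to the point x, -y, -z); pixel columns grow to the right and rows downward; lengths in m; the calibration is good to about 2 mm. A picture is of the moment at which its call begins: read the wrist's pose just before it. calibration takes no time and is no camera call.
- finish_job(): hands the job in, once; it reports no verdict.
The state is a dict: "t": time; "joint_pos": joint angles; "joint_vel": joint speeds; "joint_efforts": joint torques, N m; "ee_pos": TCP position; "eef_rot": TCP orientation; "wrist_force": force on the tool from outside, world axes, zero at the start; "wrist_torque": the same for the moment, N m; "opening": finger opening in m.
Only numpy, scipy, OpenCV 4.12 (cv2) and the standard library are available. Lean on these libraries where they do the work, as an engineer would, in place of code of your own. Each camera call takes 0.05 s, during which the arm holds its last target.

TASK

Shut the tool chest for the drive home: push its two small drawers, which stand part-way out, fully home, and then push the raised lid all the way down, using only the fingertips. The lid goes last, because its lock tongue drops in front of the drawers' flanges and cannot go down while a drawer is out. Grasp and lift nothing, do not shove the chest along the table, and leave the wide bottom drawer shut and the things standing beside the chest where they are.

Things in the scene. Friction and masses are not known exactly. Their poses are not given: they have to be found in the camera images.
- chest_base (a point): Grey sheet-steel tool chest on rubber feet, loose on the table, 7 kg; slides only if pushed with about 30 N or more. 190 deep (x) x 340 wide (y), 150 high to the rim of its top tray, 172 with the lid shut. Point: centre of its underside; x from the front (drawers, facing the robot, at x=-95) to the back (hinge, x=+95), y to the chest's left seen from the robot, z up.
- left_drawer (a joint): How far the small upper drawer on the chest's +y side stands out, m: 0 fully home (rigid stop), up to 0.090 out. It stays where it is left and takes about 2 N to push, plus 8 N per m/s.
- left_drawer_pull (a point): Middle of the front edge of the left small drawer's aluminium pull lip; axes as the chest. The lip is a straight bar 146 wide, 10 high, standing 13 in front of the drawer's panel (158 wide, 45 high, top edge 7 above this point). The point is 104 above the table; with the drawer home it lies at chest x=-108, y=+83.5.
- right_drawer (a joint): The same for the small upper drawer on the chest's -y side.
- right_drawer_pull (a point): The same point on the right small drawer (chest y = -83.5 when home; same sizes).
- wide_drawer (a joint): How far the full-width bottom drawer stands out, m. It is shut (0) at the start and shall stay shut. Its pull lip is 13 proud of the chest's front, 52 above the table.
- lid (a joint): Angle of the lid, rad: 0 shut (level on the tray rim), growing as it rises about the hinge at the chest's top back edge; at most 1.25. Stiff hinge: it stays at any angle and takes 2 to 5 N near the free edge to swing down. With a drawer more than about 8 mm out it stops at about 0.07, its front edge 12 mm too high.
- lid_edge (a point): Middle of the lid's free edge, on its outer (upper) face; x along the lid to the hinge, y along the hinge, z out of the outer face. Lid: grey steel pan 190 (x) x 340 (y) x 22. A black bail handle, 140 long in y, 11 proud, lies 85 to 116 behind the edge; the 70 nearest the edge are bare. A steel lock tongue 28 wide, 56 long hangs from the underside 20 behind the edge.
- lid_hinge (a point): Middle of the lid's hinge line, 150 above the table at chest x=+95; axes as lid_edge. The lid's outer face lies 22 above it along the lid's z.
- spray_can: Bystander, upright spray can, 52 diameter, 179 high; origin at the centre of its foot.
- spare_wheel: Bystander, small model-car wheel lying flat, 68 diameter, 32 high; origin at the centre of its underside.
- oil_bottle: Bystander, small upright bottle, 36 diameter, 85 high; origin at the centre of its foot.

How it is judged:
By the outcome, as a careful person would: the job done as asked, in the order asked, and still so for the second after the job is handed in, with the robot touching nothing.
It also fails if it takes over 64 s, if anything falls off the work surface, if the arm or the gripper's body presses on something with over 40 N, if the wrist force passes 120 N, or if a joint passes its speed limit or range.

## Working session

There is one attempt and no reset: what is moved stays moved. The work goes in short steps, Python scripts to look and compute and a tool call to move; the robot and the scene stay as the last step left them, time stands still between calls to the robot, and variables do not carry over. Pictures are saved under pics/ and viewed, and the job is handed in when it is done.

Besides the shell and the picture viewer there is one more tool, called after "Emit:" as name(argument=value, ...) on one line, values as JSON. play_rows: Moves the arm, as the interface text tells. Its arguments: {"type":"object","properties":{"rows":{"type":"array"},"newtons":{"type":"number"}},"required":["rows"]}

```bash
ls; mkdir -p pics; python3 - <<'E'
from plant import *
import cv2
print(read_state())
for n in ("side","top","wrist"):
    im=snapshot(n); cv2.imwrite(f"pics/{n}0.png",im); print(n,calibration(n))
E
```

```text
pics
{'t': 0.0, 'joint_pos': array([-8.63168085e+01,  3.02788755e+01,  8.21578325e+01,  1.19041905e-03,
        6.76895426e+01, -1.02286178e+01]), 'joint_vel': array([-0.01211885,  0.03672667,  0.06128569, -0.05156773,  0.01464591,
        0.14717647]), 'joint_efforts': array([ 6.90203888e-04, -4.42344618e+01, -1.78023344e+01, -2.67813157e-04,
        8.60030676e-03, -2.60627274e-06]), 'ee_pos': array([ 0.15024023, -0.60592271,  0.23032657]), 'eef_rot': array([-1.79875951e+02, -2.35019325e-02,  1.39113307e+01]), 'wrist_force': array([ 0.42553013, -0.62765067, -0.12797223]), 'wrist_torque': array([-0.02589749,  0.02594818,  0.05034525]), 'opening': 0.08551533441924807}
side {'fovy': 56.315641011378915, 'cx': 281.6468755144955, 'cy': 203.3390276326465, 'cam_to_world': array([[ 0.90174927,  0.29322314, -0.31759792,  0.32571922],
       [-0.43224595,  0.60587094, -0.66789509, -0.50261421],
       [-0.00341895,  0.73955432,  0.67308819,  0.64579488],
       [ 0.        ,  0.        ,  0.        ,  1.        ]])}
top {'fovy': 50.99340647653007, 'cx': 275.78867973621936, 'cy': 210.05730241408892, 'cam_to_world': array([[ 0.01554432,  0.99672069, -0.07941186,  0.50097307],
       [-0.99987628,  0.01568661,  0.00116821,  0.04743244],
       [ 0.00241008,  0.07938388,  0.99684121,  1.04824364],
       [ 0.        ,  0.        ,  0.        ,  1.        ]])}
wrist {'fovy': 62.874711526148104, 'cx': 276.66774678671067, 'cy': 209.2739776795362, 'mount': array([[-1.77154105e-04,  9.64744442e-01,  2.63188393e-01,
         6.69410903e-02],
       [ 9.99999980e-01,  1.94942336e-04, -4.14738406e-05,
        -1.10156113e-03],
       [-9.13182173e-05,  2.63188381e-01, -9.64744457e-01,
        -1.42811110e-01],
       [ 0.00000000e+00,  0.00000000e+00,  0.00000000e+00,
         1.00000000e+00]])}
```

View pics/side0.png

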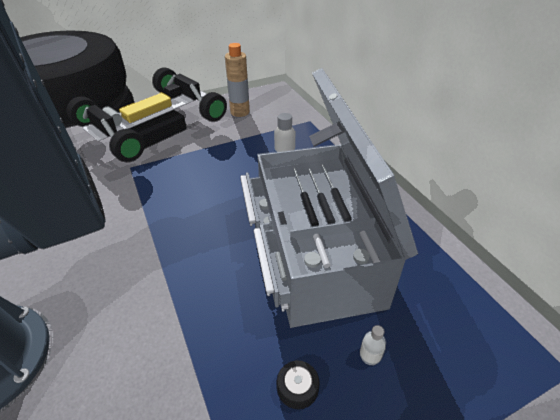

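View pics/top0.png

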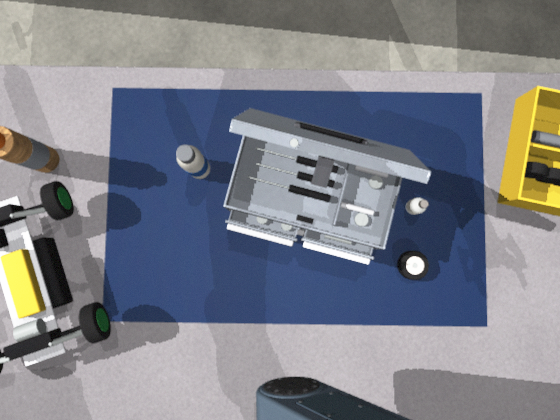

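View pics/wrist0.png

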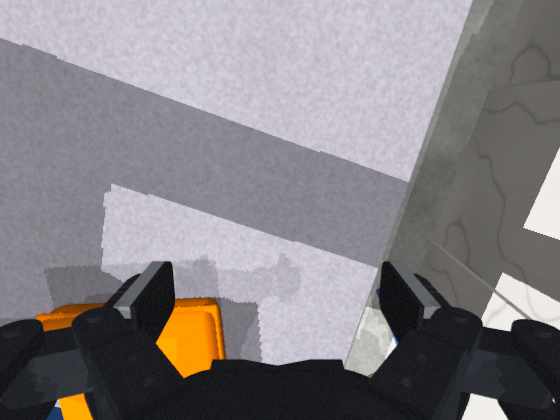

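The top view shows the open chest around pixels (225-430, 110-260), turned clockwise, with both white pull lips in front. The spray can or bottle is at (190,160), the oil bottle at (417,205) and the wheel at (414,265). Next I'll enlarge crops.

```bash
python3 - <<'E'
import cv2
a=cv2.imread("pics/top0.png")[95:275,215:440]; cv2.imwrite("pics/topc.png",cv2.resize(a,None,fx=3.5,fy=3.3,interpolation=cv2.INTER_CUBIC)[:600,:800])
a=cv2.imread("pics/side0.png")[60:340,230:430]; cv2.imwrite("pics/sidec.png",cv2.resize(a,None,fx=2.1*1.0,fy=2.1,interpolation=cv2.INTER_CUBIC))
E
```

```text
(no output)
```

View pics/topc.png

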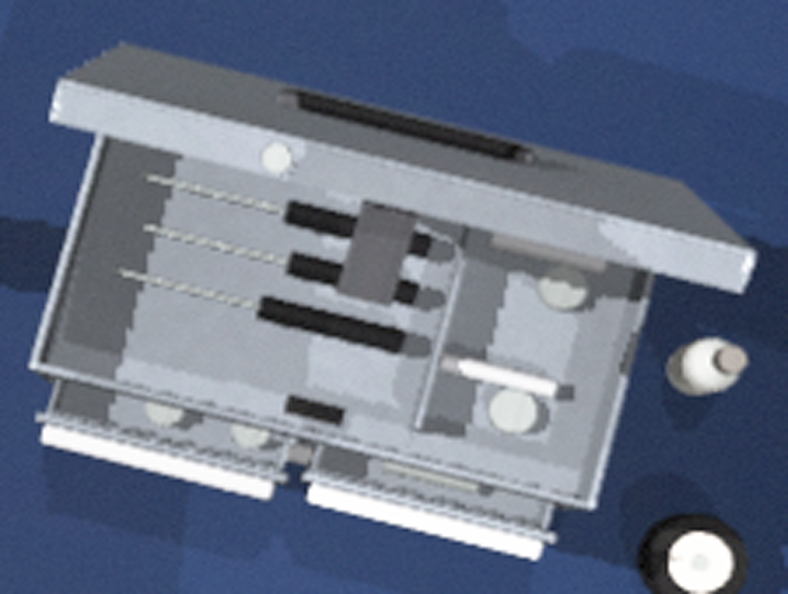

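View pics/sidec.png

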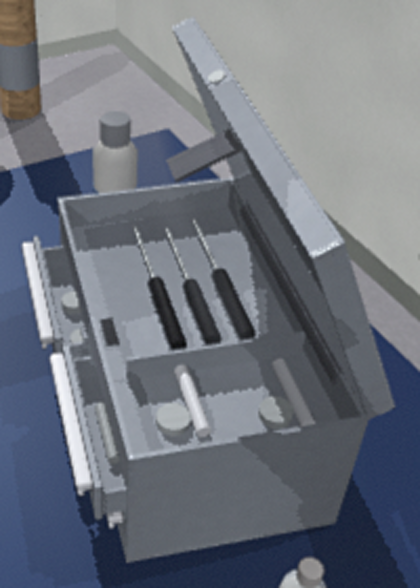

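```bash
cat > h.py <<'E'
from plant import *
import numpy as np, cv2
from scipy.optimize import least_squares
C={n:calibration(n) for n in("side","top")}
def proj(n,P):
    c=C[n];T=np.linalg.inv(c["cam_to_world"]);P=np.atleast_2d(P)
    p=P@T[:3,:3].T+T[:3,3]; f=210/np.tan(np.radians(c["fovy"]/2))
    return np.c_[c["cx"]+f*p[:,0]/-p[:,2], c["cy"]-f*p[:,1]/-p[:,2]]
def ray(n,uv,z):
    c=C[n];f=210/np.tan(np.radians(c["fovy"]/2));M=c["cam_to_world"]
    d=M[:3,:3]@np.array([(uv[0]-c["cx"])/f,-(uv[1]-c["cy"])/f,-1]);o=M[:3,3]
    return o+d*(z-o[2])/d[2]
def world(q,p):
    c,s=np.cos(q[2]),np.sin(q[2]);p=np.array(p)
    return np.array([q[0]+c*p[0]-s*p[1],q[1]+s*p[0]+c*p[1],p[2]])
def rim(sx,sy): return lambda q:world(q,[sx*.095,sy*.17,.15])
def lip(k,sy,dz=.005): # k 0 left
    return lambda q:world(q,[-.108-q[3+k],(.0835 if k==0 else -.0835)+sy*.073,.104+dz])
def lid(x,sy,zz): # x from edge back, zz along lid z from outer face
    def g(q):
        t=q[5]; a=-(.19-x); b=.022+zz   # lid x toward hinge
        return world(q,[.095+a*np.cos(t)+b*np.sin(t),sy*.17,.15-a*np.sin(t)+b*np.cos(t)])
    return g
E
cat > fit.py <<'E'
from h import *
t=lambda u,v:(215+u/3.5,95+v/3.3); s=lambda u,v:(230+u/2.1,60+v/2.1)
obs=[("top",rim(-1,1),t(33,368)),("top",rim(-1,-1),t(595,507)),
("top",lip(0,1),t(42,438)),("top",lip(0,-1),t(270,495)),("top",lip(1,1),t(308,502)),("top",lip(1,-1),t(540,556)),
("top",lid(0,1,0),t(62,80)),("top",lid(0,-1,0),t(754,250)),("top",lid(0,1,-.022),t(50,120)),("top",lid(0,-1,-.022),t(745,292)),
("side",rim(-1,1),s(60,198)),("side",rim(-1,-1),s(127,457)),
("side",lip(0,1),s(24,243)),("side",lip(1,1),s(52,356)),("side",lip(1,-1),s(74,490)),
("side",lid(0,-1,0),s(342,240)),("side",lid(0,-1,-.022),s(312,252))]
f=lambda q:np.concatenate([(proj(n,g(q))[0]-uv) for n,g,uv in obs])
r=least_squares(f,[.6,0,-.2,.04,.04,1.1],loss="soft_l1")
q=r.x;print(q,np.degrees(q[2]));print(np.round(f(q).reshape(-1,2),1).tolist())
np.save("q.npy",q)
for n in C:
    im=cv2.imread(f"pics/{n}0.png")
    im=cv2.resize(im,None,fx=2,fy=2)
    for m,g,uv in obs:
        p=proj(n,g(q))[0]*2; cv2.circle(im,tuple(int(v) for v in p),3,(0,0,255),1)
    y0,x0={"top":(160,300),"side":(60,300)}[n]
    cv2.imwrite(f"pics/{n}_ov.png",im[y0:y0+600,x0:x0+800])
print("wheel",ray("top",(414,265),.032),"bottle",ray("top",(420,206),.085),"can",ray("top",(184,152),.179))
E
python3 fit.py
```

```text
[ 0.6300035  -0.03379283 -0.24520416  0.02671961  0.02444829  1.15650214] -14.049163662270157
[[-1.2, -0.5], [-0.6, 0.4], [-0.4, -0.4], [0.6, -0.0], [-0.4, -0.6], [-0.1, 0.8], [-0.9, -0.6], [1.0, 0.3], [-0.1, 0.2], [-1.1, 0.1], [-1.6, 0.5], [0.5, 2.4], [-0.5, 0.0], [-1.6, -0.4], [1.2, -0.8], [1.7, 1.7], [0.1, 3.4]]
wheel [ 0.46049108 -0.27275949  0.032     ] bottle [ 0.59164024 -0.27046487  0.085     ] can [0.68381531 0.23180559 0.179     ]
```

Emit:
play_rows(rows=[[1, 0.034, -0.023, 0, 0, 0, 0], [1, 0.034, -0.023, 0, 0, 0, 0], [1, 0.034, -0.023, 0, 0, 0, 0], [1, 0.034, -0.023, 0, 0, 0, 0], [1, 0.034, -0.023, 0, 0, 0, 0], [1, 0.034, -0.023, 0, 0, 0, 0], [1, 0.034, -0.023, 0, 0, 0, 0], [1, 0.034, -0.023, 0, 0, 0, 0], [1, 0.034, -0.023, 0, 0, 0, 0], [1, 0.034, -0.023, 0, 0, 0, 0], [1, 0.006, -0.04, 0, 0, 0, 0], [1, 0.006, -0.04, 0, 0, 0, 0], [1, 0.006, -0.04, 0, 0, 0, 0], [1, 0.006, -0.04, 0, 0, 0, 0], [1, 0.006, -0.04, 0, 0, 0, 0], [1, 0.006, -0.04, 0, 0, 0, 0]])

```text
t: 2.15
ee_pos: [0.4019, -0.0588, 0.2313]
eef_rot: [-180.0, -0.0, 13.9]
wrist_force: [0.2, 0.5, -0.4]
opening: 0.0003
```

Emit:
play_rows(rows=[[1, 0, 0, 0, 0, 0, -0.166], [1, 0, 0, 0, 0, 0, -0.166], [1, 0, 0, 0, 0, 0, -0.166], [1, 0, 0, 0, 0, 0, -0.166], [1, 0, 0, 0, 0, 0, -0.166], [1, 0, 0, 0, 0, 0, -0.166], [1, 0, 0, 0, 0, 0, -0.166], [1, 0, 0, 0, 0, 0, -0.166], [1, 0, 0, 0, 0, 0, -0.166], [1, 0, 0, 0, 0, 0, -0.166], [1, 0, 0, 0, 0, 0, -0.166], [1, 0, 0, 0, 0, 0, -0.166], [1, 0, 0, 0, 0, 0, -0.166], [1, 0, 0, 0, 0, 0, -0.166], [1, 0, 0, 0, 0, 0, -0.166], [1, 0, 0, 0, 0, 0, -0.166]])

```text
t: 4.15
ee_pos: [0.4021, -0.06, 0.2312]
eef_rot: [180.0, -0.0, 166.4]
wrist_force: [-0.2, -0.1, -0.3]
opening: 0.0004
```

Emit:
play_rows(rows=[[1, -0.025, 0, 0, 0, 0, 0], [1, -0.025, 0, 0, 0, 0, 0.004], [1, 0, 0, 0, 0, -0.131, 0], [1, 0, 0, 0, 0, -0.131, 0], [1, 0, 0, 0, 0, -0.131, 0], [1, 0, 0, 0, 0, -0.131, 0], [1, 0.033, 0, 0.058, 0, 0, 0], [1, 0, 0, 0, 0, 0, 0]])

```text
t: 5.15
ee_pos: [0.4583, -0.0648, 0.2087]
eef_rot: [178.5, 29.8, 165.9]
wrist_force: [-0.6, 1.0, 0.2]
opening: -0.0
```

```bash
cat >> h.py <<'E'
def chest():
    q=np.load("q.npy");s=read_state();c,n=np.cos(q[2]),np.sin(q[2]);d=s["ee_pos"]-[q[0],q[1],0];F=s["wrist_force"]
    R=np.array([[c,n,0],[-n,c,0],[0,0,1]])
    print("t",round(s["t"],2),"chest tcp mm",np.round(1e3*R@d,1),"F",np.round(R@F,1),"rot",np.round(s["eef_rot"],1),"j",np.round(s["joint_pos"],0))
E
python3 - <<'E'
from h import *
chest(); cv2.imwrite("pics/s1.png",snapshot("side")); cv2.imwrite("pics/w1.png",snapshot("wrist"))
E
```

```text
t 5.15 chest tcp mm [-159.   -71.7  208.7] F [-0.9  0.8  0.2] rot [178.5  29.8 165.9] j [ -27.   14.  128.   41.   12. -142.]
```

View pics/s1.png

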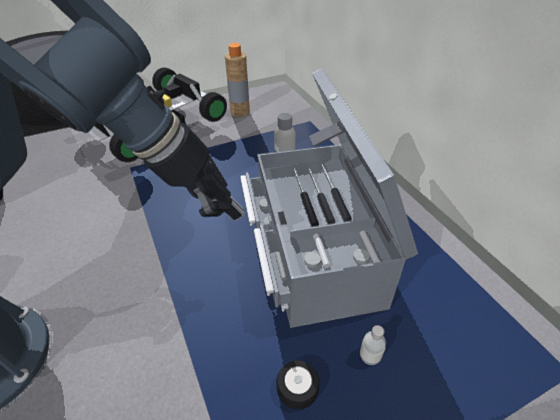

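View pics/w1.png

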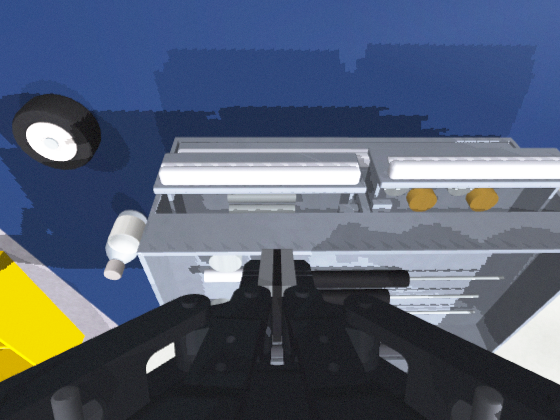

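View pics/top_ov.png

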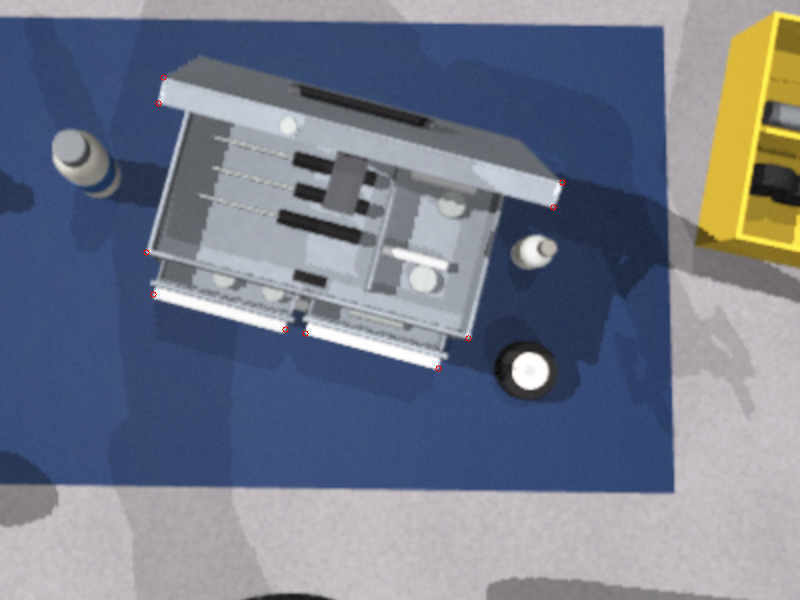

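The side view shows the tool tilted above the front of the chest, and the wrist view shows both lips clear. J5 is close to its singularity, so I'll reduce the tilt to 15°.

Emit:
play_rows(rows=[[1, 0, 0, 0, 0, 0.131, 0], [1, 0, 0, 0, 0, 0.131, 0], [1, 0, 0, 0, 0, 0, 0], [1, 0, 0, 0, 0, 0, 0]])

```text
t: 5.75
ee_pos: [0.462, -0.0593, 0.2098]
eef_rot: [177.6, 18.5, 166.7]
wrist_force: [-1.0, 0.8, -0.2]
opening: 0.0
```

```bash
python3 - <<'E'
from h import *
chest()
E
```

```text
t 5.75 chest tcp mm [-156.8  -65.5  209.8] F [-1.2  0.5 -0.2] rot [177.6  18.5 166.7] j [ -25.   15.  119.   12.   29. -112.]
```

```bash
cat >> h.py <<'E'
from scipy.spatial.transform import Rotation as Ro
def go(x,y,z,tilt=15,yaw=165.95):
    "mm in chest frame -> tool shift (mm) and rotvec from the present pose"
    q=np.load("q.npy");s=read_state();R=Ro.from_euler("xyz",s["eef_rot"],degrees=True)
    G=Ro.from_euler("xyz",[180,tilt,yaw],degrees=True)
    d=world(q,[x/1e3,y/1e3,z/1e3])-s["ee_pos"]
    print("shift mm",np.round(1e3*R.inv().apply(d),1),"turn",np.round((R.inv()*G).as_rotvec(),3),"shift after turn",np.round(1e3*G.inv().apply(d),1))
E
python3 - <<'E'
from h import *
go(-168,-83.5,190)
E
```

```text
shift mm [ 17.1 -18.4  14.4] turn [0.045 0.061 0.014] shift after turn [ 15.9 -18.   16.3]
```

Emit:
play_rows(rows=[[1, 0, 0, 0, 0.045, 0.061, 0.014], [1, 0.008, -0.009, 0.008, 0, 0, 0], [1, 0.008, -0.009, 0.008, 0, 0, 0], [1, 0.006, 0, 0.023, 0, 0, 0], [1, 0.006, 0, 0.023, 0, 0, 0], [1, 0.006, 0, 0.023, 0, 0, 0], [1, 0.006, 0, 0.023, 0, 0, 0], [1, 0, 0, 0, 0, 0, 0]])

```text
t: 6.75
ee_pos: [0.4455, -0.0738, 0.0938]
eef_rot: [180.0, 14.7, 165.9]
wrist_force: [-0.5, -0.4, -0.2]
opening: 0.0002
```

```bash
python3 - <<'E'
from h import *
chest(); go(-160,-83.5,95)
cv2.imwrite("pics/s2.png",cv2.resize(snapshot("side")[130:330,150:350],None,fx=3,fy=3))
E
```

```text
t 6.75 chest tcp mm [-169.3  -83.6   93.8] F [-0.4 -0.5 -0.2] rot [180.   14.7 165.9] j [ -26.   30.  124.   15.   12. -116.]
shift mm [-9.3  0.1  1.2] turn [ 0.    -0.005 -0.002] shift after turn [-9.3  0.1  1.2]
```

View pics/s2.png

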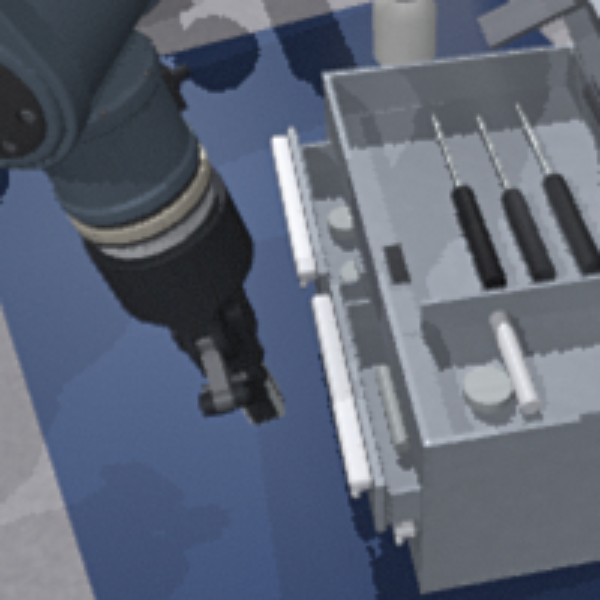

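Emit:
play_rows(rows=[[1, -0.005, 0, 0.0008, 0, 0, 0], [1, -0.005, 0, 0.0008, 0, 0, 0], [1, -0.005, 0, 0.0008, 0, 0, 0], [1, -0.005, 0, 0.0008, 0, 0, 0], [1, -0.005, 0, 0.0008, 0, 0, 0], [1, -0.0048, 0, 0.0013, 0, 0, 0], [1, -0.0048, 0, 0.0013, 0, 0, 0]])

```text
t: 7.68
ee_pos: [0.4813, -0.0829, 0.0976]
eef_rot: [-180.0, 14.9, 165.9]
wrist_force: [-2.5, 0.5, 2.6]
opening: -0.0001
```

```bash
python3 - <<'E'
from h import *
chest()
E
```

```text
t 7.67 chest tcp mm [-132.3  -83.7   97.6] F [-2.6 -0.1  2.6] rot [-180.    14.9  165.9] j [ -25.   31.  119.   10.   16. -110.]
```

Emit:
play_rows(rows=[[1, -0.0029, 0, 0.0008, 0, 0, 0], [1, -0.0029, 0, 0.0008, 0, 0, 0], [1, -0.0019, 0, 0.0005, 0, 0, 0], [1, -0.0019, 0, 0.0005, 0, 0, 0]])

```text
t: 8.18
ee_pos: [0.4914, -0.0856, 0.0976]
eef_rot: [-180.0, 14.9, 165.9]
wrist_force: [-1.8, 1.9, 1.0]
opening: -0.0002
```

```bash
python3 - <<'E'
from h import *
chest()
E
```

```text
t 8.18 chest tcp mm [-121.9  -83.9   97.6] F [-2.2  1.4  1. ] rot [-180.    14.9  165.9] j [ -24.   31.  118.    9.   17. -109.]
```

Emit:
play_rows(rows=[[1, -0.0014, 0, 0.0004, 0, 0, 0], [1, -0.0014, 0, 0.0004, 0, 0, 0]])

```text
t: 8.43
ee_pos: [0.4943, -0.0863, 0.0976]
eef_rot: [-180.0, 14.9, 165.9]
wrist_force: [-2.6, 1.9, 0.1]
opening: 0.0001
```

Emit:
play_rows(rows=[[1, -0.001, 0, 0.0003, 0, 0, 0]])

```text
t: 8.55
ee_pos: [0.4953, -0.0866, 0.0976]
eef_rot: [-180.0, 15.0, 165.9]
wrist_force: [-1.9, 1.7, 0.9]
opening: 0.0
```

Emit:
play_rows(rows=[[1, -0.001, 0, 0.0003, 0, 0, 0]])

```text
t: 8.68
ee_pos: [0.4962, -0.0868, 0.0976]
eef_rot: [-180.0, 14.9, 165.9]
wrist_force: [-4.0, 1.1, 2.5]
opening: -0.0006
```

Emit:
play_rows(rows=[[1, -0.001, 0, 0.0003, 0, 0, 0]])

```text
t: 8.8
ee_pos: [0.4963, -0.0867, 0.0974]
eef_rot: [180.0, 14.8, 165.9]
wrist_force: [-7.4, 1.5, 5.8]
opening: -0.0003
```

Emit:
play_rows(rows=[[1, 0, 0, 0, 0, 0, 0]])

```text
t: 8.93
ee_pos: [0.4963, -0.0867, 0.0975]
eef_rot: [-180.0, 14.8, 165.9]
wrist_force: [-5.2, 1.0, 3.2]
opening: -0.0002
```

Emit:
play_rows(rows=[[1, -0.0015, 0, 0.0004, 0, 0, 0]])

```text
t: 9.05
ee_pos: [0.4964, -0.0866, 0.0972]
eef_rot: [180.0, 14.7, 165.9]
wrist_force: [-9.2, -0.2, 6.5]
opening: -0.0001
```

```bash
python3 - <<'E'
from h import *
chest();go(-150,-83.5,100);go(-165,83.5,97.6)
E
```

```text
t 9.05 chest tcp mm [-116.8  -83.6   97.2] F [-8.9 -2.4  6.5] rot [180.   14.7 165.9] j [ -24.   31.  117.    9.   18. -108.]
shift mm [ 31.5   0.1 -11.1] turn [ 0.    -0.006 -0.   ] shift after turn [ 31.4   0.1 -11.3]
shift mm [ 46.6 167.1 -12.5] turn [ 0.    -0.006 -0.   ] shift after turn [ 46.5 167.1 -12.9]
```

Emit:
play_rows(rows=[[1, 0.0145, 0, -0.0039, 0, 0, 0], [1, 0.0145, 0, -0.0039, 0, 0, 0], [1, 0.0145, 0, -0.0039, 0, 0, 0], [1, 0, 0.033, 0, 0, 0, 0], [1, 0, 0.033, 0, 0, 0, 0], [1, 0, 0.033, 0, 0, 0, 0], [1, 0, 0.033, 0, 0, 0, 0], [1, 0, 0.035, 0, 0, 0, 0], [1, 0, 0, 0, 0, 0, 0]])

```text
t: 10.18
ee_pos: [0.4963, 0.0874, 0.0979]
eef_rot: [180.0, 15.1, 166.2]
wrist_force: [-0.7, 0.1, 0.2]
opening: -0.0002
```

```bash
python3 - <<'E'
from h import *
chest();go(-140,83.5,97.6)
cv2.imwrite("pics/s3.png",cv2.resize(snapshot("side")[130:330,150:350],None,fx=3,fy=3))
E
```

```text
t 10.18 chest tcp mm [-159.1   85.1   97.9] F [-0.7 -0.1  0.2] rot [180.   15.1 166.2] j [ -1.  31. 116. -11.  18. -67.]
shift mm [-18.3  -1.6   5.2] turn [0.001 0.002 0.004] shift after turn [-18.4  -1.6   5.2]
```

View pics/s3.png

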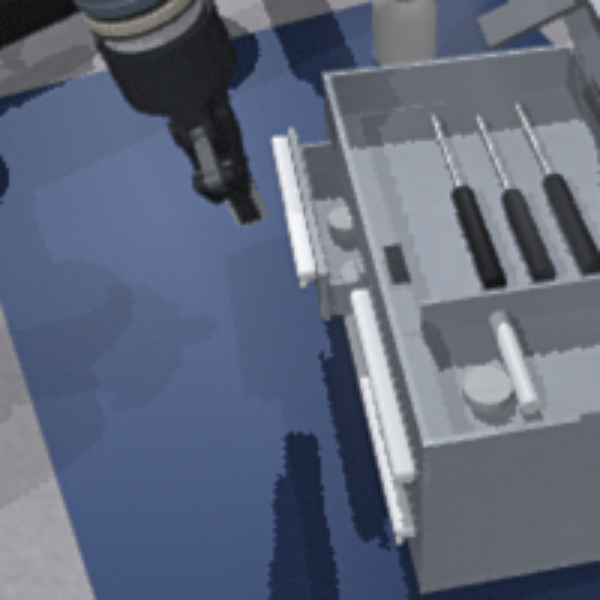

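The right drawer is home and the chest corner hasn't moved. Now the left drawer.

Emit:
play_rows(rows=[[1, -0.0048, 0, 0.0013, 0, 0, 0], [1, -0.0048, 0, 0.0013, 0, 0, 0], [1, -0.0048, 0, 0.0013, 0, 0, 0], [1, -0.0048, 0, 0.0013, 0, 0, 0], [1, -0.0048, 0, 0.0013, 0, 0, 0], [1, -0.0048, 0, 0.0013, 0, 0, 0], [1, -0.0029, 0, 0.0008, 0, 0, 0], [1, -0.0029, 0, 0.0008, 0, 0, 0], [1, -0.0019, 0, 0.0005, 0, 0, 0]])

```text
t: 11.35
ee_pos: [0.5325, 0.0763, 0.0973]
eef_rot: [-180.0, 14.9, 165.9]
wrist_force: [-2.2, -1.1, -0.6]
opening: 0.0001
```

```bash
python3 - <<'E'
from h import *
chest()
E
```

```text
t 11.35 chest tcp mm [-121.3   83.1   97.3] F [-1.9 -1.6 -0.6] rot [-180.    14.9  165.9] j [ -2.  33. 111.  -9.  21. -70.]
```

Emit:
play_rows(rows=[[1, -0.0014, 0, 0.0004, 0, 0, 0], [1, -0.0014, 0, 0.0004, 0, 0, 0]])

```text
t: 11.6
ee_pos: [0.5352, 0.0756, 0.0973]
eef_rot: [-180.0, 15.0, 165.9]
wrist_force: [-2.1, -1.9, -0.8]
opening: -0.0001
```

Emit:
play_rows(rows=[[1, -0.001, 0, 0.0003, 0, 0, 0]])

```text
t: 11.72
ee_pos: [0.5363, 0.0753, 0.0973]
eef_rot: [-180.0, 15.0, 165.9]
wrist_force: [-2.9, -0.5, -1.3]
opening: 0.0
```

Emit:
play_rows(rows=[[1, -0.001, 0, 0.0003, 0, 0, 0]])

```text
t: 11.85
ee_pos: [0.5371, 0.0751, 0.0973]
eef_rot: [-180.0, 14.9, 165.9]
wrist_force: [-4.3, 0.1, 0.6]
opening: 0.0002
```

Emit:
play_rows(rows=[[1, -0.001, 0, 0.0003, 0, 0, 0]])

```text
t: 11.98
ee_pos: [0.5372, 0.075, 0.0972]
eef_rot: [-180.0, 14.8, 165.9]
wrist_force: [-6.9, 1.3, 3.3]
opening: -0.0002
```

Emit:
play_rows(rows=[[1, -0.0015, 0, 0.0004, 0, 0, 0]])

```text
t: 12.1
ee_pos: [0.5373, 0.0749, 0.0971]
eef_rot: [-179.9, 14.7, 165.9]
wrist_force: [-10.0, 2.8, 8.8]
opening: 0.0002
```

```bash
python3 - <<'E'
from h import *
chest()
E
```

```text
t 12.1 chest tcp mm [-116.4   82.9   97.1] F [-10.4   0.3   8.8] rot [-179.9   14.7  165.9] j [ -2.  33. 111.  -8.  22. -71.]
```

Emit:
play_rows(rows=[[1, 0.0145, 0, -0.0039, 0, 0, 0], [1, 0.0145, 0, -0.0039, 0, 0, 0], [1, 0.0145, 0, -0.0039, 0, 0, 0], [1, 0, 0, -0.02, 0, 0.131, 0], [1, 0, 0, -0.02, 0, 0.131, 0], [1, 0, 0, -0.05, 0, 0, 0], [1, 0, 0, -0.05, 0, 0, 0], [1, 0, 0, -0.05, 0, 0, 0], [1, 0, 0, -0.05, 0, 0, 0], [1, 0, 0, -0.045, 0, 0, 0], [1, 0, 0, 0, 0, 0, 0]])

```text
t: 13.48
ee_pos: [0.4905, 0.0873, 0.3854]
eef_rot: [179.9, 0.5, 165.9]
wrist_force: [-0.4, -0.6, 0.3]
opening: 0.0
```

```bash
python3 - <<'E'
from h import *
chest();go(75,0,385,0)
cv2.imwrite("pics/t4.png",cv2.resize(snapshot("top")[80:300,190:450],None,fx=2.7,fy=2.7));cv2.imwrite("pics/s4.png",snapshot("side"))
E
```

```text
t 13.47 chest tcp mm [-164.7   83.6  385.4] F [-0.3 -0.7  0.3] rot [179.9   0.5 165.9] j [ -3.  11.  87.  -0.  81. -79.]
shift mm [-239.8  -83.5    2.4] turn [ 0.001  0.009 -0.001] shift after turn [-239.7  -83.6    0.4]
```

View pics/t4.png

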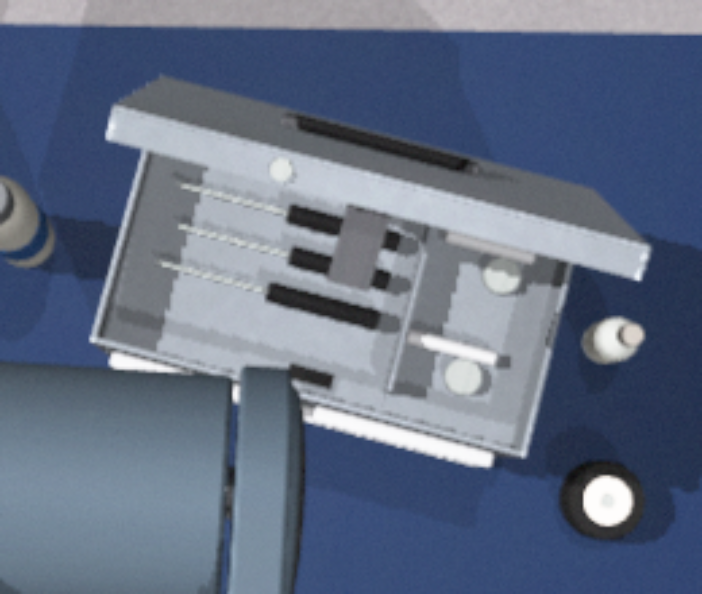

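View pics/s4.png

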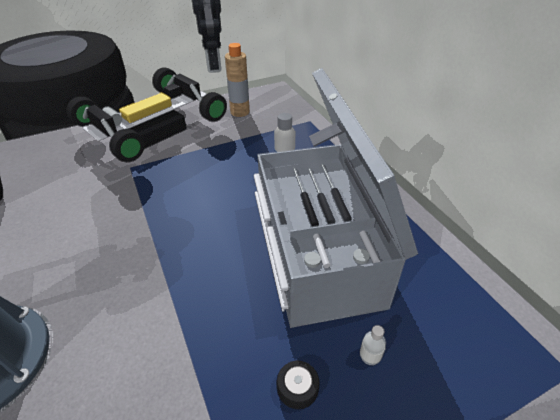

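Both lips now lie flush and the chest hasn't shifted. Next I'll go behind the lid's free edge.

Emit:
play_rows(rows=[[1, -0.04, -0.014, 0, 0, 0, 0], [1, -0.04, -0.014, 0, 0, 0, 0], [1, -0.04, -0.014, 0, 0, 0, 0], [1, -0.04, -0.014, 0, 0, 0, 0], [1, -0.04, -0.014, 0, 0, 0, 0], [1, -0.04, -0.014, 0, 0, 0, 0], [1, 0, 0, 0, 0, 0, 0]])

```text
t: 14.45
ee_pos: [0.702, -0.0546, 0.3766]
eef_rot: [-179.9, -0.4, 165.8]
wrist_force: [-0.7, 0.5, -0.4]
opening: -0.0001
```

```bash
python3 - <<'E'
from h import *
chest();go(75,0,310,0)
cv2.imwrite("pics/s5.png",snapshot("side"))
E
```

```text
t 14.45 chest tcp mm [ 74.9  -2.7 376.6] F [-0.8  0.3 -0.4] rot [-179.9   -0.4  165.8] j [-13.  31.  58.  -0.  92. -89.]
shift mm [-0.5  2.8 66.6] turn [-0.001 -0.006 -0.003] shift after turn [-0.1  2.7 66.6]
```

View pics/s5.png

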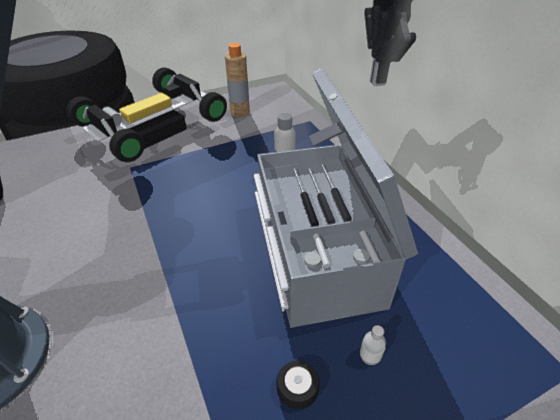

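Emit:
play_rows(rows=[[1, 0, 0, 0.022, 0, 0, 0], [1, 0, 0, 0.022, 0, 0, 0], [1, 0, 0, 0.022, 0, 0, 0], [1, 0, 0, 0, 0, 0, 0]])

```text
t: 15.0
ee_pos: [0.6985, -0.0512, 0.3123]
eef_rot: [-180.0, -0.5, 166.0]
wrist_force: [-1.1, 0.6, -0.2]
opening: -0.0001
```

```bash
python3 - <<'E'
from h import *
chest()
th=np.linspace(1.157,0,25);r=.163
P=np.c_[95-1e3*r*np.cos(th)+22*np.sin(th)+11,150+1e3*r*np.sin(th)+22*np.cos(th)]
print(np.round(np.c_[th,P],1).tolist()); print(np.round(np.diff(P,axis=0)*[-1,-1],1).tolist())
E
```

```text
t 15.0 chest tcp mm [ 7.060e+01 -2.000e-01  3.123e+02] F [-1.2  0.3 -0.2] rot [-180.    -0.5  166. ] j [-13.  33.  64.  -0.  84. -89.]
[[1.2, 60.6, 308.1], [1.1, 53.0, 305.7], [1.1, 45.6, 303.0], [1.0, 38.3, 299.9], [1.0, 31.1, 296.5], [0.9, 24.2, 292.7], [0.9, 17.4, 288.6], [0.8, 10.8, 284.1], [0.8, 4.5, 279.4], [0.7, -1.6, 274.4], [0.7, -7.5, 269.0], [0.6, -13.1, 263.4], [0.6, -18.4, 257.5], [0.5, -23.5, 251.4], [0.5, -28.2, 245.1], [0.4, -32.6, 238.5], [0.4, -36.8, 231.7], [0.3, -40.5, 224.7], [0.3, -44.0, 217.6], [0.2, -47.0, 210.3], [0.2, -49.8, 202.8], [0.1, -52.1, 195.3], [0.1, -54.1, 187.6], [0.0, -55.8, 179.8], [0.0, -57.0, 172.0]]
[[7.6, 2.4], [7.4, 2.7], [7.3, 3.1], [7.1, 3.4], [7.0, 3.8], [6.8, 4.1], [6.6, 4.4], [6.4, 4.7], [6.1, 5.0], [5.9, 5.3], [5.6, 5.6], [5.3, 5.9], [5.0, 6.1], [4.7, 6.4], [4.4, 6.6], [4.1, 6.8], [3.8, 7.0], [3.4, 7.1], [3.1, 7.3], [2.7, 7.4], [2.4, 7.6], [2.0, 7.7], [1.6, 7.8], [1.2, 7.8]]
```

Emit:
play_rows(rows=[[1, 0.005, 0, 0.002, 0, 0, 0], [1, 0.005, 0, 0.002, 0, 0, 0], [1, 0.0076, 0, 0.0024, 0, 0, 0], [1, 0.0074, 0, 0.0027, 0, 0, 0], [1, 0.0073, 0, 0.0031, 0, 0, 0], [1, 0.0071, 0, 0.0034, 0, 0, 0], [1, 0.007, 0, 0.0038, 0, 0, 0]])

```text
t: 15.88
ee_pos: [0.6555, -0.0412, 0.2961]
eef_rot: [-180.0, -0.0, 165.9]
wrist_force: [1.1, 0.1, 4.4]
opening: -0.0
```

```bash
python3 - <<'E'
from h import *
chest()
cv2.imwrite("pics/s6.png",snapshot("side"))
E
```

```text
t 15.88 chest tcp mm [ 26.6  -1.  296.1] F [1.1 0.3 4.4] rot [-180.    -0.   165.9] j [-13.  29.  73.  -0.  78. -89.]
```

View pics/s6.png

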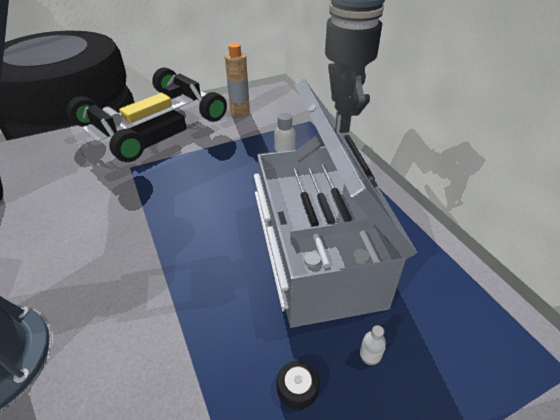

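The lid is swinging down under the fingertips, with contact on the bare strip near the edge. I'll carry on along the arc.

Emit:
play_rows(rows=[[1, 0.0068, 0, 0.0041, 0, 0, 0], [1, 0.0066, 0, 0.0044, 0, 0, 0], [1, 0.0064, 0, 0.0047, 0, 0, 0], [1, 0.0061, 0, 0.005, 0, 0, 0], [1, 0.0059, 0, 0.0053, 0, 0, 0], [1, 0.0056, 0, 0.0056, 0, 0, 0], [1, 0.0053, 0, 0.0059, 0, 0, 0], [1, 0.005, 0, 0.0061, 0, 0, 0], [1, 0.0047, 0, 0.0064, 0, 0, 0], [1, 0.0044, 0, 0.0066, 0, 0, 0]])

```text
t: 17.18
ee_pos: [0.6004, -0.0273, 0.2413]
eef_rot: [-180.0, -0.1, 165.9]
wrist_force: [0.4, 1.0, 3.8]
opening: 0.0001
```

```bash
python3 - <<'E'
from h import *
chest()
cv2.imwrite("pics/s7.png",snapshot("side"))
E
```

```text
t 17.18 chest tcp mm [-30.3  -0.9 241.3] F [0.2 1.1 3.8] rot [-1.800e+02 -1.000e-01  1.659e+02] j [-13.  28.  85.  -0.  67. -89.]
```

View pics/s7.png

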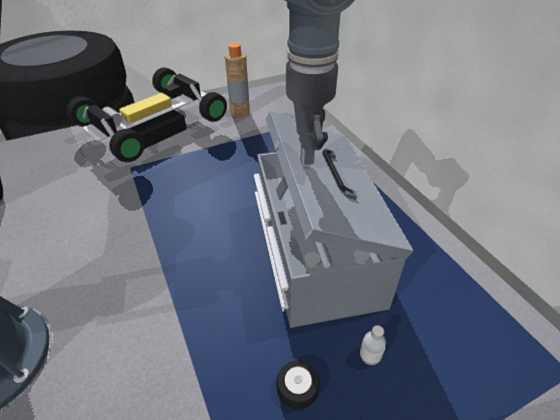

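Emit:
play_rows(rows=[[1, 0.0041, 0, 0.0068, 0, 0, 0], [1, 0.0038, 0, 0.007, 0, 0, 0], [1, 0.0034, 0, 0.0071, 0, 0, 0], [1, 0.0031, 0, 0.0073, 0, 0, 0], [1, 0.0027, 0, 0.0074, 0, 0, 0], [1, 0.0024, 0, 0.0076, 0, 0, 0], [1, 0.002, 0, 0.0077, 0, 0, 0], [1, 0.0012, 0, 0.005, 0, 0, 0]])

```text
t: 18.23
ee_pos: [0.5785, -0.0219, 0.1854]
eef_rot: [-180.0, -0.1, 165.9]
wrist_force: [-1.2, 0.7, 1.9]
opening: -0.0002
```

```bash
python3 - <<'E'
from h import *
chest()
E
```

```text
t 18.23 chest tcp mm [-52.9  -0.9 185.4] F [-1.3  0.3  1.9] rot [-1.800e+02 -1.000e-01  1.659e+02] j [-13.  30.  91.  -0.  59. -89.]
```

Emit:
play_rows(rows=[[1, 0.0007, 0, 0.004, 0, 0, 0], [1, 0.0005, 0, 0.003, 0, 0, 0], [1, 0.0003, 0, 0.002, 0, 0, 0]])

```text
t: 18.6
ee_pos: [0.5774, -0.0216, 0.1769]
eef_rot: [-180.0, -0.0, 165.9]
wrist_force: [-0.9, 0.2, 2.0]
opening: 0.0001
```

Emit:
play_rows(rows=[[1, 0, 0, 0.002, 0, 0, 0]])

```text
t: 18.73
ee_pos: [0.5775, -0.0216, 0.1751]
eef_rot: [-180.0, -0.0, 165.9]
wrist_force: [-1.4, 0.1, 1.8]
opening: 0.0002
```

Emit:
play_rows(rows=[[1, 0, 0, 0.0015, 0, 0, 0]])

```text
t: 18.85
ee_pos: [0.5774, -0.0216, 0.1737]
eef_rot: [-180.0, -0.0, 165.9]
wrist_force: [-2.9, 0.6, 9.8]
opening: 0.0002
```

Emit:
play_rows(rows=[[1, 0, 0, 0.001, 0, 0, 0]])

```text
t: 18.98
ee_pos: [0.5774, -0.0216, 0.1736]
eef_rot: [-180.0, -0.0, 165.9]
wrist_force: [-4.4, 1.3, 11.5]
opening: 0.0002
```

Emit:
play_rows(rows=[[1, 0, 0, 0.0015, 0, 0, 0], [1, 0, 0, 0, 0, 0, 0]])

```text
t: 19.23
ee_pos: [0.5774, -0.0216, 0.1734]
eef_rot: [-180.0, 0.0, 165.9]
wrist_force: [-4.5, 1.0, 14.6]
opening: 0.0003
```

Emit:
play_rows(rows=[[1, 0, 0, -0.01, 0, 0, 0], [1, 0, 0, -0.04, 0, 0, 0], [1, 0, 0, -0.04, 0, 0, 0], [1, 0.04, 0, -0.04, 0, 0, 0], [1, 0.04, 0, -0.04, 0, 0, 0], [1, 0.04, 0, -0.04, 0, 0, 0], [1, 0.04, 0, 0, 0, 0, 0], [1, 0, 0, 0, 0, 0, 0]])

```text
t: 20.23
ee_pos: [0.4204, 0.018, 0.382]
eef_rot: [-180.0, 0.1, 166.0]
wrist_force: [1.0, -0.4, 0.0]
opening: -0.0
```

```bash
python3 - <<'E'
from h import *
chest()
for n in("top","side"):
    im=snapshot(n); q=np.load("q.npy").copy(); q[3:]=0
    x0,y0={"top":(190,80),"side":(190,60)}[n]; k=2.5
    o=cv2.resize(im,None,fx=k,fy=k,interpolation=cv2.INTER_CUBIC)
    for g in [lid(0,1,0),lid(0,-1,0),lid(.19,-1,0),lid(0,-1,-.022),lip(0,1),lip(0,-1),lip(1,1),lip(1,-1),rim(1,-1)]:
        cv2.circle(o,tuple(int(v) for v in proj(n,g(q))[0]*k),3,(0,0,255),1)
    cv2.imwrite(f"pics/{n}9.png",o[int(y0*k):int(y0*k)+600,int(x0*k):int(x0*k)+750])
E
```

```text
t 20.23 chest tcp mm [-215.9   -0.6  382. ] F [ 1.  -0.1  0. ] rot [-1.80e+02  1.00e-01  1.66e+02] j [-13.   4.  96.  -0.  80. -89.]
```

View pics/top9.png

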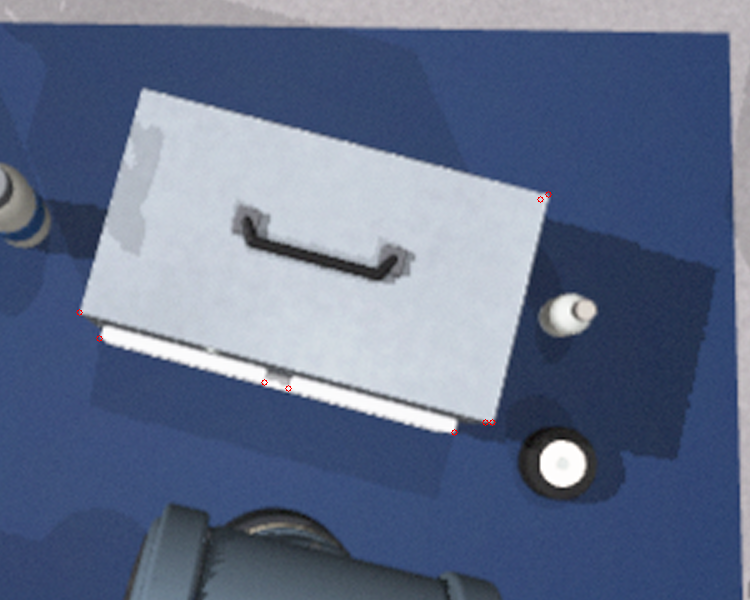

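View pics/side9.png

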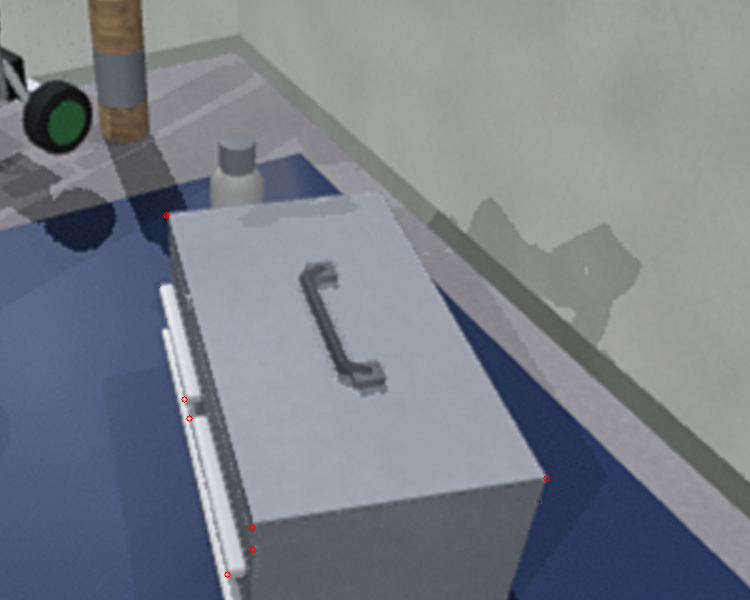

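```bash
python3 -c "
from plant import *
print(finish_job())"
```

```text
the job is handed in; nothing more can be done
None
```

The chest is shut. I pushed the right drawer home first, then the left, and swung the lid down last, all with the closed fingertips. I handed the job in at about 20 s with the arm clear of the chest.

- **Drawers:** Each came up against a firm stop at about 9–10 N along the push. The two stops were within 0.4 mm of each other in the chest frame, about 2 mm past where I had predicted, which is within my fit error.
- **Lid:** It took 2–4 N to swing down and stopped hard at a fingertip height of 173.5 mm, against 172 mm nominal. The 1.5 mm difference is within calibration error, and far less than the 12 mm a blocked lock tongue would leave. I pressed it to 15 N.
- **Last pictures:** The top and side views show the lid level and both small-drawer lips flush. The chest has not visibly moved, and the spray can, oil bottle and wheel stand where they were. In the side view the small-drawer lips lie a few pixels further in than my model puts them, which matches the 2 mm above.
- **Wide drawer:** I checked it only by eye. Its lip looks unchanged and nothing came near it.
- **Slip during the work:** A first tilt of 30° brought the wrist close to a singularity and the tool drifted about 15 mm in free air. I reduced the tilt to 15° before touching anything.

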